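# Dispense one gel pot and nudge it onto the palette plate

## Task

At the nail salon table, press the plunger of the pot dispenser all the way down once and let it come back up, so that a single gel pot is ejected. Then push that pot along the table with the fingertips, without picking it up, until it lies wholly on the square sheet-metal palette plate, and move clear. The other pots stay in the dispenser, and the bottle, dish and buffer block are left where they are.

Things in the scene. Friction and masses are not known exactly. Their poses are not given: they have to be found in the camera images.
- dispenser: White gel-pot dispenser, fixed. Origin: on the table under the centre of its stack well; x (level): the way pots are ejected. Well: clear 3 mm walls, 47 by 47 mm outside, 52 mm high, open top, a 20 mm high slot at table level in the +x wall. Housing behind it: 50 mm wide, 46 mm high, x = -22 to -127 mm, with the plunger at x = -85 mm (52 mm high collar round it).
- outlet (a point): The place where the pot comes out, on the table 80 mm along x from the dispenser's origin: the pot's centre is about here after a full press. Pressing drives a blade out of the housing by 3.4 times the plunger's travel, which pushes the lowest pot out; the blade goes back as the plunger rises and the next pot drops down. Each full press ejects one more pot.
- plunger_top (a point): Centre of the top face of the plunger's grey round cap, 34 mm in diameter, level, 90 mm above the table when up. It is pressed straight down.
- plunger (a joint): Travel of the plunger downwards in m: 0 is up, 0.025 is fully down (a hard stop). A spring brings it back; it takes about 7 N to start and 10 to 15 N (more if pressed fast) to press fully.
- pot_a: The lowest gel pot in the well, the one that is ejected first: a closed round white pot 36 mm in diameter, 16 mm high, about 15 g, loose. Origin at the centre of its underside, z up. It stands on the table.
- pot_b: The second gel pot, same size, standing on pot_a in the well at the start; it must stay in the well.
- pot_c: The third gel pot, same size, on top of pot_b; it must stay in the well.
- palette: Square bare sheet-metal palette plate, 90 by 90 mm, lying flush on the table (0.6 mm, no edge to catch on), fixed, to the left or right of the place where pots come out. Origin at its centre, x and y along its sides, z up.
- bottle: Bystander: polish bottle, 34 mm in diameter, 75 mm high with its black cap, loose, on the other side from the palette plate. Origin at the centre of its underside.
- dish: Bystander: small white ceramic bowl, 52 mm in diameter, 30 mm high, loose. Origin at the centre of its underside.
- buffer: Bystander: grey nail buffer block, 90 by 26 by 26 mm, long side along its x, loose. Origin at the centre of its underside.
Things that resemble listed ones, but are neither listed nor needed, are in the scene too. Leave any brown or red look-alike of the pot_c alone.

How it is judged:
By the outcome, as a careful person would: the job done as asked, in the order asked, and still so for the second after the job is handed in, with the robot touching nothing.
It also fails if it takes over 51 s, if anything falls off the work surface, if the arm or the gripper's body presses on something with over 40 N, if the wrist force passes 120 N, or if a joint passes its speed limit or range.

## Robot

A 6-joint arm with a two-finger parallel gripper is mounted at the origin on the work surface. World frame = base frame: x ahead of the robot, y to its left, z up, the work surface at z = 0. Lengths are in m, angles in rad, forces in N, time in s.
With the tool pointing down it reaches from about 0.275 to 0.775 m from the base axis. Payload 14.6 kg.
Tool frame: the origin (TCP) lies midway between the tips of the shut fingers; the grasp point (between the pads) lies 19 mm behind it; x points along the fingers, y is the direction in which the jaws open and shut, and the axes are right-handed (so a half turn about x gives the same grasp; the last joint's range is limited). The gripper opens to 85 mm and grips with 20 to 120 N. Pads are 22 mm wide; open, the fingers measure 114 mm over their backs; the gripper's body (76 mm by 85 mm) begins 54 mm behind the grasp point. The pads swing forward as they close: fully open they stand 13 mm farther back than shut.
Start: joints at [-1.314, 0.263, -0.048, 1.259, 0, 1.415], TCP at [0.21, -0.481, 0.231] pointing down, gripper open.
Joint ranges: [-2.65, 2.65], [-0.89, 1.7], [-1.18, 1.37], [-2.13, 2.11], [-1.35, 1.29], [-3.14, 3.14]. Speed limits (rad/s): [1.89, 1.89, 2.57, 2.79, 3.14, 3.14].

## Interface

Orientations are given as a rotation vector (axis times angle).
In Python, from workcell import get_obs, get_image, close_job gives the robot as it stands.
- The arm moves only by the shell command python3 -m jog 'ROWS'. ROWS is JSON, a list of rows, each a list of 3 entries, a list of its own where there are three numbers: the opening, from -1 (shut) to 1 (fully open), then the shift along the tool's x, y, z in mm, then the turn, a rotation vector about the tool's x, y, z in rad. A call has 1 to 20 rows; each row shifts and turns the commanded pose from where the row before left it, along the tool's axes as they then stand; what a row does not reach is not made up. A row lasts 1/12 s, in which the tool goes at most 41.7 mm and 7.16 degrees, less where a joint would pass 70% of its speed; a pose out of reach is approached as far as the arm can. A call with a gripper value outside its range is refused whole. The fingers move at their own pace and stop on an object; the grip force is fixed at half the most. Time passes only in rows, so rows that do not move let the fingers close. It gives the time, the measured TCP pose, the force and the opening at its end, in the units of the state.
- get_obs(): the state, without advancing time (a new reading comes with each control period).
- get_image(name): name is "side" or "top"; returns a dict with "pixels" (384x512x3 uint8, red, green, blue), "mtx" (3x3 intrinsics, pixels), "R" (3x3) and "t" (3): a world point X has camera coordinates R X + t. Camera axes: x right, y down, z forward; pixel columns grow to the right and rows downward; lengths in m; the calibration is good to about 2 mm. A picture is of the moment at which its call begins. There is no depth.
- close_job(): hands the job in, once; it reports no verdict.
The state is a dict: "time_s": time; "joints": joint angles; "qd": joint speeds; "joint_efforts": joint torques, N m; "eef_pos": TCP position; "tcp_rot": TCP orientation; "contact_force": force on the tool from outside, world axes, zero at the start; "wrist_torque": the same for the moment, N m; "opening": finger opening in m.
Only numpy, scipy, OpenCV 4.12 (cv2) and the standard library are available. Lean on these libraries where they do the work, as an engineer would, in place of code of your own. Each camera call takes 0.05 s, during which the arm holds its last target.

## Working session

There is one attempt and no reset: what is moved stays moved. The work goes in short steps, Python scripts to look and compute and a shell command to move; the robot and the scene stay as the last step left them, time stands still between calls to the robot, and variables do not carry over. Pictures are saved under pics/ and viewed, and the job is handed in when it is done.

```bash
mkdir -p pics; ls; python3 - <<'E'
from workcell import get_obs,get_image
import cv2,numpy as np,pickle
d={}
for n in("side","top"):
    i=get_image(n);d[n]=i
    cv2.imwrite(f"pics/{n}0.png",cv2.resize(i["pixels"][:,:,::-1],(800,600),interpolation=cv2.INTER_CUBIC))
    print(n,np.round(i["mtx"],1).tolist(),np.round(i["R"],3).tolist(),np.round(i["t"],3).tolist())
pickle.dump(d,open("im0.pkl","wb"))
print({k:np.round(v,3).tolist() for k,v in get_obs().items()})
E
```

```text
pics
side [[426.1, 0.0, 254.7], [0.0, 426.1, 183.3], [0.0, 0.0, 1.0]] [[-0.907, -0.422, 0.007], [-0.316, 0.667, -0.675], [0.28, -0.614, -0.738]] [0.461, 0.228, 0.876]
top [[451.1, 0.0, 245.7], [0.0, 451.1, 191.5], [0.0, 0.0, 1.0]] [[0.005, -1.0, -0.019], [-0.993, -0.003, -0.122], [0.122, 0.019, -0.992]] [-0.017, 0.509, 0.884]
{'time_s': 0.1, 'joints': [-1.314, 0.263, -0.049, 1.259, 0.0, 1.416], 'qd': [-0.0, -0.003, 0.002, 0.0, 0.0, -0.002], 'joint_efforts': [0.003, -63.858, 38.507, 0.01, -0.0, 0.0], 'eef_pos': [0.21, -0.481, 0.231], 'tcp_rot': [1.995, 0.418, -1.995], 'contact_force': [0.577, 0.168, 1.007], 'wrist_torque': [0.018, -0.044, -0.007], 'opening': 0.085}
```

View pics/side0.png

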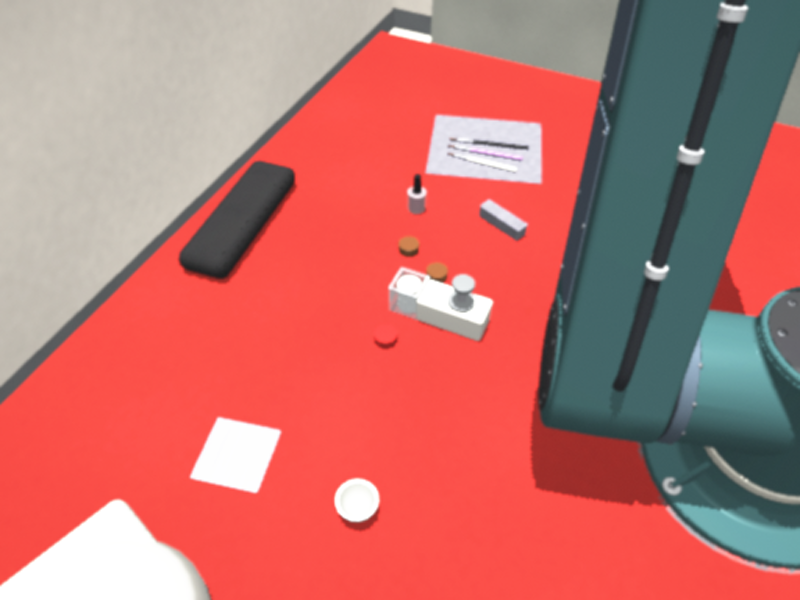

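View pics/top0.png

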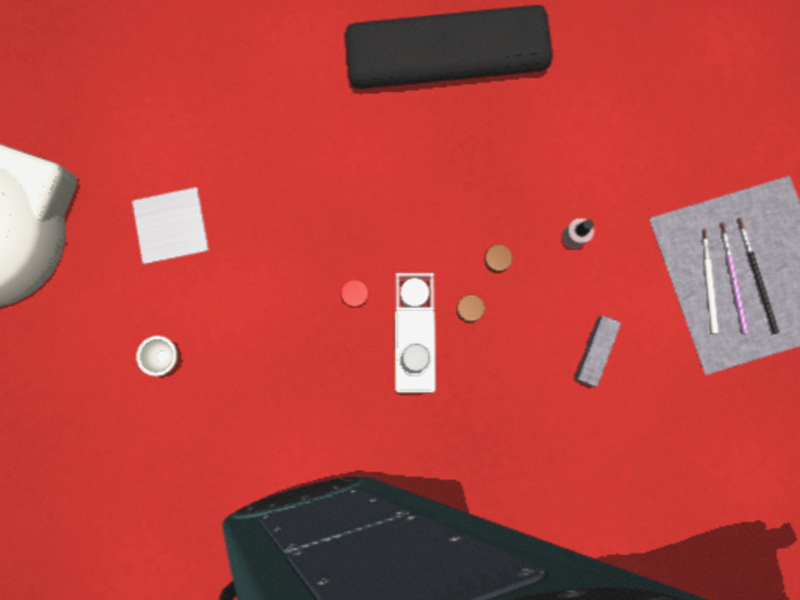

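The plate is at about (170,225) and the dispenser well at (414,291) with the cap at (415,357), all in the 800x600 top view. The bottle is at (577,233), the dish at (157,356) and the buffer at (598,351). The look-alikes are a red pot at (354,293) and brown pots at (498,258) and (470,308). Pots eject upward in this view, along +x. Next I'll measure these.

```bash
cat >h.py <<'E'
import cv2,numpy as np,pickle
from scipy.spatial.transform import Rotation as Ro
def ray(im,uv,z):
    K,R,t=im["mtx"],im["R"],im["t"]
    d=R.T@np.linalg.inv(K)@np.array([uv[0],uv[1],1.]);c=-R.T@t
    return c+d*(z-c[2])/d[2]
def proj(im,X):
    p=im["mtx"]@(im["R"]@np.array(X)+im["t"]);return p[:2]/p[2]
def full(p): # 800x600 px ->native
    return (np.array(p)+.5)*.64-.5
E
python3 - <<'E'
from h import *
d=pickle.load(open("im0.pkl","rb"))
for n in d:
    im=d[n];p=im["pixels"];hsv=cv2.cvtColor(p,cv2.COLOR_RGB2HSV)
    m=((hsv[...,1]<70)&(hsv[...,2]>110)).astype(np.uint8)
    cs,_=cv2.findContours(m,cv2.RETR_EXTERNAL,cv2.CHAIN_APPROX_NONE)
    print(n)
    for c in cs:
        a=cv2.contourArea(c)
        if 100<a<4000:
            r=cv2.minAreaRect(c);b=cv2.boxPoints(r)
            ap=cv2.approxPolyDP(c,4,True)[:,0]
            print(int(a),np.round(r[0]),'ctr z0',np.round(ray(im,r[0],0),4)[:2],'z.046',np.round(ray(im,r[0],.046),4)[:2])
            for q in (ap if len(ap)<8 else []): print('   ',q,np.round(ray(im,q,0),4)[:2],np.round(ray(im,q,.046),4)[:2])
    # cap crop
    uv=full((415,357) if n=="top" else (463,284)); u,v=uv.astype(int)
    cv2.imwrite(f"pics/crop_{n}.png",cv2.resize(p[v-50:v+40,u-60:u+60,::-1],None,fx=6,fy=6,interpolation=cv2.INTER_CUBIC)); print('crop org',u-60,v-50)
E
```

```text
side
582 [228. 320.] ctr z0 [0.4422 0.2673] z.046 [0.4308 0.2854]
    [227 306] [0.4571 0.243 ] [0.4448 0.2625]
    [218 310] [0.4693 0.2582] [0.4564 0.2768]
    [214 322] [0.4646 0.2835] [0.4519 0.3006]
    [220 331] [0.4455 0.2945] [0.4339 0.311 ]
    [231 333] [0.4245 0.289 ] [0.4142 0.3058]
    [242 318] [0.4187 0.2529] [0.4087 0.2718]
    [236 308] [0.4388 0.2391] [0.4276 0.2588]
315 [480. 307.] ctr z0 [-0.004   0.0283] z.046 [0.0104 0.0602]
    [452 287] [0.0532 0.0064] [0.0643 0.0396]
    [482 315] [-0.0094  0.0451] [0.0053 0.076 ]
    [511 321] [-0.0623  0.034 ] [-0.0446  0.0655]
    [481 309] [-0.0063  0.0324] [0.0082 0.0641]
1739 [150. 290.] ctr z0 [0.6158 0.2793] z.046 [0.5944 0.2967]
    [140 267] [0.6672 0.2426] [0.6428 0.2621]
    [122 305] [0.6485 0.3305] [0.6252 0.3449]
    [164 314] [0.5618 0.3109] [0.5436 0.3265]
    [179 276] [0.5801 0.2257] [0.5607 0.2462]
377 [442. 243.] ctr z0 [ 0.0878 -0.0984] z.046 [ 0.0969 -0.0592]
    [447 217] [ 0.0893 -0.1801] [ 0.0983 -0.1362]
    [436 247] [ 0.0994 -0.0815] [ 0.1078 -0.0433]
    [436 269] [ 0.0903 -0.0235] [0.0993 0.0114
[... 2707 characters left out ...]
]
    [277 250] [ 0.3911 -0.0794] [ 0.3914 -0.0771]
    [276 175] [ 0.5475 -0.0779] [ 0.5402 -0.0757]
1657 [108. 144.] ctr z0 [0.6138 0.2799] z.046 [0.6031 0.2646]
    [125 120] [0.6665 0.246 ] [0.6533 0.2323]
    [ 85 129] [0.6467 0.3316] [0.6345 0.3138]
    [ 92 168] [0.5618 0.3125] [0.5537 0.2956]
    [132 159] [0.5813 0.2278] [0.5723 0.215 ]
2946 [ 21. 142.] ctr z0 [0.617  0.4684] z.046 [0.6062 0.4439]
    [ 0 92] [0.7293 0.5221] [0.713  0.4949]
    [  2 193] [0.5078 0.5018] [0.5024 0.4756]
    [ 33 167] [0.5637 0.4391] [0.5556 0.416 ]
    [ 38 142] [0.6181 0.4317] [0.6073 0.409 ]
    [ 28 138] [0.6269 0.4539] [0.6156 0.4301]
    [ 42 109] [0.6911 0.4275] [0.6766 0.4049]
crop org 205 178
```

View pics/crop_top.png

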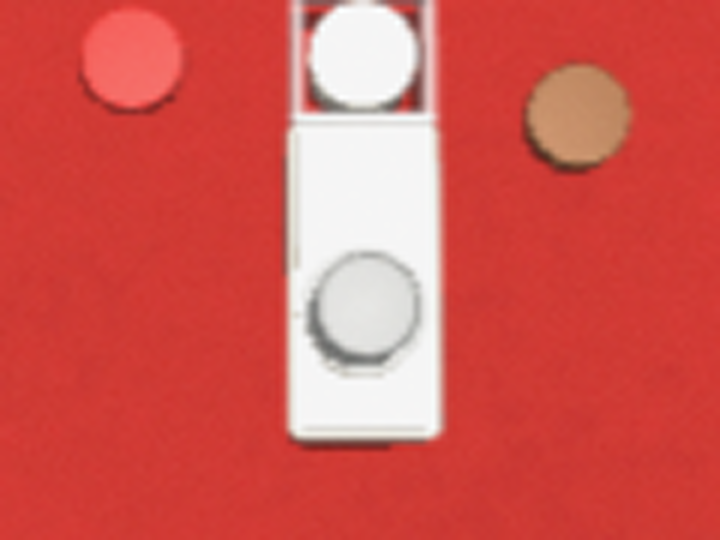

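View pics/crop_side.png

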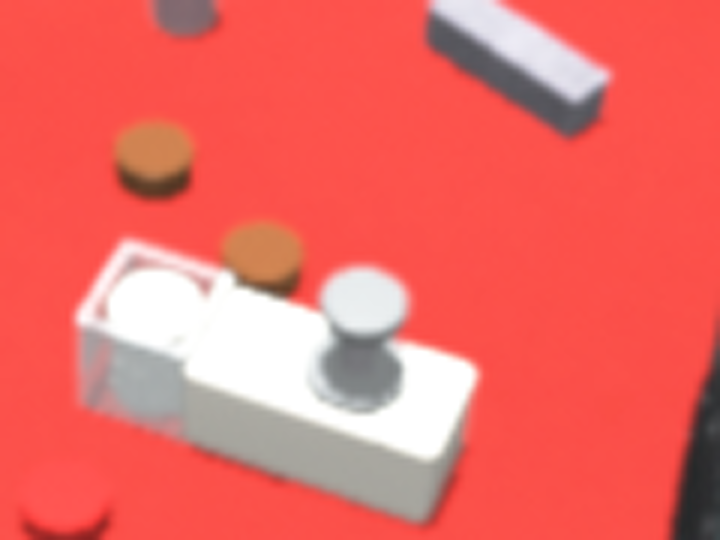

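```bash
python3 - <<'E'
from h import *
d=pickle.load(open("im0.pkl","rb"));T,S=d["top"],d["side"]
print('cap',ray(T,(266.0,227.9),.09),ray(S,(296.2,180.5),.09))
print('pot_c',ray(T,(265.1,186.7),.048),ray(S,(261.4,181.4),.048))
P=[ (np.array(a)+np.array(b))/2 for a,b in [((.6672,.2426),(.6665,.246)),((.6485,.3305),(.6467,.3316)),((.5618,.3109),(.5618,.3125)),((.5801,.2257),(.5813,.2278))]]
print('plate',np.mean(P,0), 'x dir',P[0]-P[3],P[1]-P[2],'yaw',np.degrees(np.arctan2(*(P[0]-P[3])[::-1])))
# housing back corners top z .046, front well corners z .052
for p in ((292,434),(440,434),(290,124),(440,124)): print('hous',ray(T,(205+p[0]/6-.5,178+p[1]/6-.5),.046)[:2])
for p in ((396.5,274),(434,274)): print('well',ray(T,full(p),.052)[:2])
R=Ro.from_rotvec([1.995,.418,-1.995]);print(np.round(R.as_matrix(),3))
# others
for n,p,z in(('red',(354,293),.016),('br1',(498,258),.016),('br2',(470,308),.016)): print(n,ray(T,full(p),z)[:2])
E
```

```text
cap [ 0.43265836 -0.05447016  0.09      ] [ 0.43211319 -0.05614115  0.09      ]
pot_c [ 0.51623567 -0.05380678  0.048     ] [ 0.51746235 -0.05558445  0.048     ]
plate [0.6142375 0.27845  ] x dir [0.08615 0.01755] [0.0858  0.01935] yaw 11.514422453895722
hous [ 0.39145583 -0.03042696]
hous [ 0.39170503 -0.07877652]
hous [ 0.49342072 -0.02945517]
hous [ 0.49357113 -0.07914706]
well [ 0.53875803 -0.0308168 ]
well [ 0.53885631 -0.07849733]
[[-0.     0.4   -0.916]
 [ 0.001 -0.916 -0.4  ]
 [-1.    -0.001 -0.   ]]
red [0.5189799  0.02533988]
br1 [ 0.56623858 -0.16513089]
br2 [ 0.49948883 -0.12746403]
```

Both views agree to within 2 mm:
- **Dispenser:** origin about (0.5165, -0.055), yaw about 0.
- **Cap:** (0.432, -0.055).
- **Plate:** centre (0.614, 0.278), yaw 11.5°.

I'll shut the fingers and turn the tool so that its -z points along the push direction.

```bash
python3 -m jog '[[-1,[0,0,0],[-0.123,0,0]],[-1,[0,0,0],[-0.123,0,0]],[-1,[0,0,0],[-0.123,0,0]],[-1,[0,0,0],[-0.123,0,0]],[-1,[0,0,0],[-0.123,0,0]],[-1,[0,0,0],[-0.123,0,0]],[-1,[0,0,0],[-0.123,0,0]],[-1,[0,0,0],[-0.123,0,0]],[-1,[0,0,0],[-0.123,0,0]],[-1,[0,0,0],[0,0,0]]]'
cat >>h.py <<'E'
def delta(goal):
    from workcell import get_obs
    o=get_obs();R=Ro.from_rotvec(o["tcp_rot"]).as_matrix()
    print('R',np.round(R,3).tolist());print('pos',np.round(o["eef_pos"],4),'t',o["time_s"],'F',np.round(o["contact_force"],1))
    return np.round(R.T@(np.array(goal)-o["eef_pos"])*1000,1)
E
python3 -c "
from h import *
print(delta([.4325,-.0552,.11]))"
```

```text
time_s: 0.93
eef_pos: [0.2101, -0.481, 0.231]
tcp_rot: [1.243, 1.188, -1.243]
contact_force: [0.6, -0.7, 0.1]
opening: -0.0002
R [[-0.0, 0.999, -0.046], [0.001, -0.046, -0.999], [-1.0, -0.0, -0.001]]
pos [ 0.2101 -0.481   0.231 ] t 0.9333 F [ 0.6 -0.7  0.1]
[ 121.2  202.6 -435.5]
```

```bash
python3 -m jog '[[-1,[3,12.7,-27.2],[0,0,0]],[-1,[3,12.7,-27.2],[0,0,0]],[-1,[3,12.7,-27.2],[0,0,0]],[-1,[3,12.7,-27.2],[0,0,0]],[-1,[3,12.7,-27.2],[0,0,0]],[-1,[3,12.7,-27.2],[0,0,0]],[-1,[3,12.7,-27.2],[0,0,0]],[-1,[3,12.7,-27.2],[0,0,0]],[-1,[3,12.7,-27.2],[0,0,0]],[-1,[3,12.7,-27.2],[0,0,0]],[-1,[3,12.7,-27.2],[0,0,0]],[-1,[3,12.7,-27.2],[0,0,0]],[-1,[3,12.7,-27.2],[0,0,0]],[-1,[3,12.7,-27.2],[0,0,0]],[-1,[3,12.7,-27.2],[0,0,0]],[-1,[3,12.7,-27.2],[0,0,0]],[-1,[0,0,0],[0,0,0]],[-1,[0,0,0],[0,0,0]],[-1,[0,0,0],[0,0,0]]]'
python3 - <<'E'
from h import *
print(delta([.4325,-.0552,.11]))
from workcell import get_image
for n in("top","side"):
    i=get_image(n);cv2.imwrite(f"pics/a_{n}.png",cv2.resize(i["pixels"][120:280,180:400,::-1],None,fx=3,fy=3))
E
```

```text
time_s: 2.52
eef_pos: [0.4354, -0.0572, 0.1832]
tcp_rot: [1.249, 1.183, -1.249]
contact_force: [0.8, -0.6, -0.1]
opening: 0.0003
R [[-0.0, 0.999, -0.054], [-0.0, -0.054, -0.999], [-1.0, -0.0, 0.0]]
pos [ 0.4354 -0.0572  0.1832] t 2.5167 F [ 0.8 -0.6 -0.1]
[73.2 -3.  -1.9]
```

View pics/a_side.png

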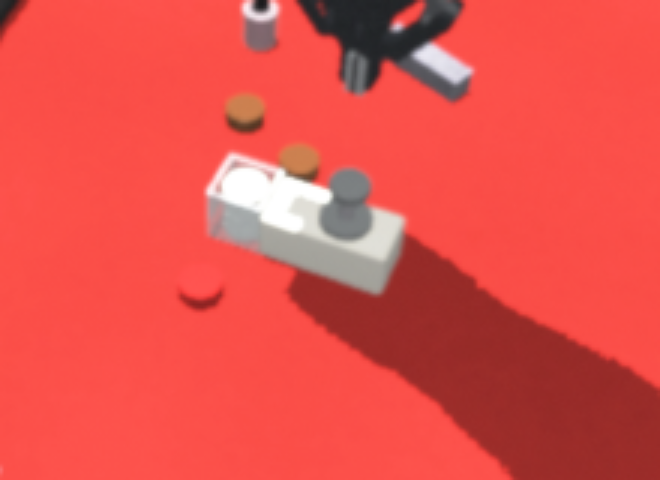

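The side view shows the shut fingertips at (357,75) in the crop, above the cap at (350,185). Next I'll centre over the cap and come down to just above it.

```bash
python3 -m jog '[[-1,[15,-3,-1.9],[0,0,0]],[-1,[20,0,0],[0,0,0]],[-1,[20,0,0],[0,0,0]],[-1,[13,0,0],[0,0,0]],[-1,[0,0,0],[0,0,0]],[-1,[0,0,0],[0,0,0]]]'
python3 - <<'E'
from h import *
print(delta([.4325,-.0552,.0905]))
E
python3 -m jog '[[-1,[6,0,0],[0,0,0]],[-1,[6,0,0],[0,0,0]],[-1,[5,0,0],[0,0,0]],[-1,[4,0,0],[0,0,0]],[-1,[0,0,0],[0,0,0]]]'
python3 - <<'E'
from h import *
print(delta([.4325,-.0552,.065]))
from workcell import get_image
for n in("top","side"):
    i=get_image(n);cv2.imwrite(f"pics/b_{n}.png",cv2.resize(i["pixels"][120:280,180:400,::-1],None,fx=3,fy=3))
E
```

```text
time_s: 3.12
eef_pos: [0.4323, -0.0556, 0.1154]
tcp_rot: [1.249, 1.184, -1.249]
contact_force: [0.7, -0.3, -1.0]
opening: 0.0002
R [[-0.001, 0.999, -0.054], [0.0, -0.054, -0.999], [-1.0, -0.001, -0.0]]
pos [ 0.4323 -0.0556  0.1154] t 3.1167 F [ 0.7 -0.3 -1. ]
[24.9  0.2 -0.4]
time_s: 3.53
eef_pos: [0.4324, -0.0549, 0.0936]
tcp_rot: [1.247, 1.185, -1.248]
contact_force: [0.2, -0.1, 0.2]
opening: 0.0002
R [[-0.001, 0.999, -0.052], [0.0, -0.052, -0.999], [-1.0, -0.001, -0.0]]
pos [ 0.4324 -0.0549  0.0936] t 3.5333 F [ 0.2 -0.1  0.2]
[28.6  0.1  0.3]
```

View pics/b_side.png

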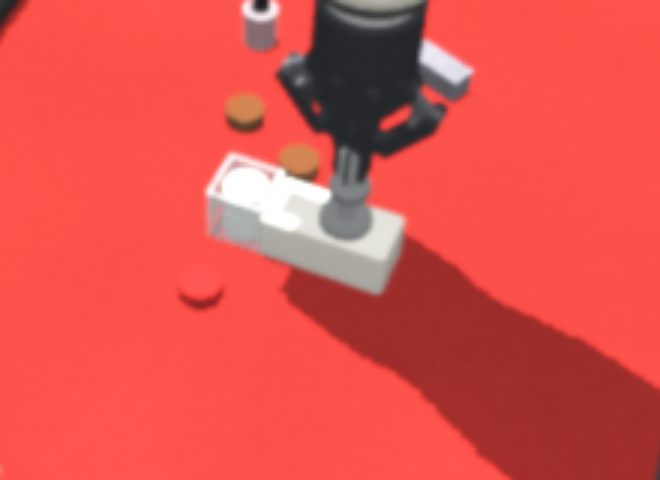

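The fingertips are centred just above the cap, at about (350,180) in the crop. Pressing slowly now.

```bash
python3 -m jog '[[-1,[2,0,0],[0,0,0]],[-1,[2,0,0],[0,0,0]],[-1,[2,0,0],[0,0,0]],[-1,[2,0,0],[0,0,0]],[-1,[2,0,0],[0,0,0]],[-1,[2,0,0],[0,0,0]],[-1,[2,0,0],[0,0,0]],[-1,[2,0,0],[0,0,0]],[-1,[2,0,0],[0,0,0]],[-1,[2,0,0],[0,0,0]],[-1,[2,0,0],[0,0,0]],[-1,[1.5,0,0],[0,0,0]],[-1,[1.5,0,0],[0,0,0]],[-1,[1,0,0],[0,0,0]],[-1,[0,0,0],[0,0,0]],[-1,[0,0,0],[0,0,0]]]'
python3 - <<'E'
from h import *
print(delta([.4325,-.0552,.065]))
E
```

```text
time_s: 4.97
eef_pos: [0.4331, -0.0551, 0.0686]
tcp_rot: [1.248, 1.183, -1.247]
contact_force: [-1.8, 1.1, 9.0]
opening: -0.0003
R [[0.001, 0.999, -0.052], [-0.0, -0.052, -0.999], [-1.0, 0.001, 0.0]]
pos [ 0.4331 -0.0551  0.0686] t 4.9667 F [-1.8  1.1  9. ]
[ 3.6 -0.6  0.2]
```

```bash
for k in 1 2; do python3 -m jog '[[-1,[1,0,0],[0,0,0]],[-1,[1,0,0],[0,0,0]],[-1,[0,0,0],[0,0,0]]]'; done
python3 - <<'E'
from h import *
print(delta([.4325,-.0552,.065]))
from workcell import get_image
for n in("top","side"):
    i=get_image(n);cv2.imwrite(f"pics/c_{n}.png",cv2.resize(i["pixels"][120:280,180:400,::-1],None,fx=3,fy=3))
E
```

```text
time_s: 5.22
eef_pos: [0.4331, -0.0551, 0.0665]
tcp_rot: [1.248, 1.183, -1.247]
contact_force: [-1.8, 0.3, 9.7]
opening: 0.0
time_s: 5.47
eef_pos: [0.4331, -0.0551, 0.0649]
tcp_rot: [1.248, 1.183, -1.247]
contact_force: [-3.5, 0.7, 16.3]
opening: 0.0005
R [[0.001, 0.999, -0.052], [-0.0, -0.052, -0.999], [-1.0, 0.001, 0.0]]
pos [ 0.4331 -0.0551  0.0649] t 5.4667 F [-3.5  0.7 16.3]
[-0.1 -0.6  0.2]
```

View pics/c_side.png

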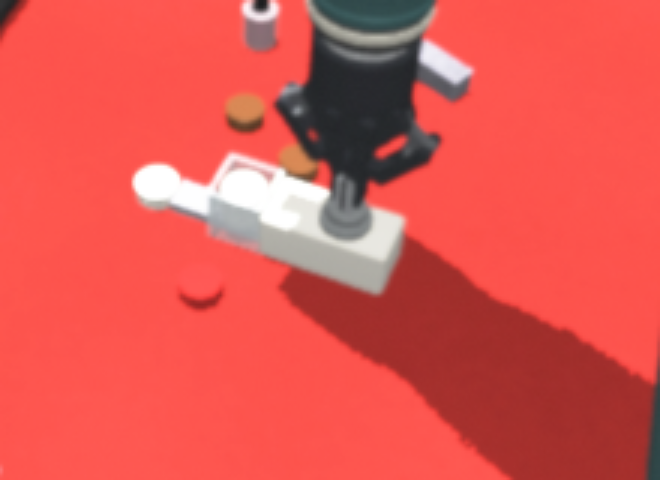

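View pics/c_top.png

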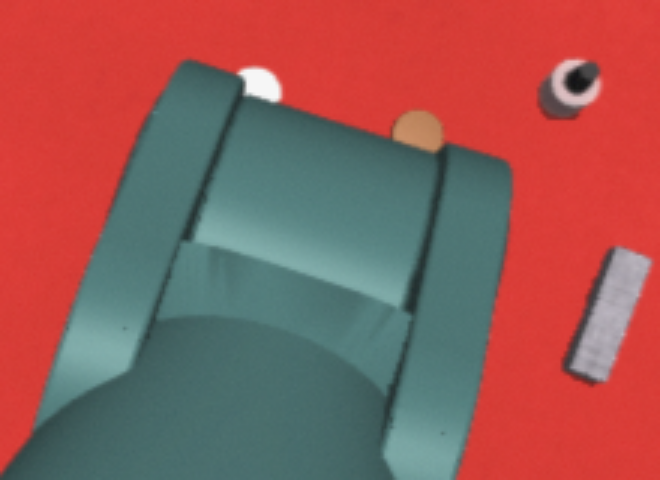

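The white pot is out at (157,187) in the side crop, the blade is extended behind it, and the 16 N force suggests the plunger is at its stop. I'll press one more mm to be sure, then release smoothly.

```bash
python3 -m jog '[[-1,[1,0,0],[0,0,0]],[-1,[0,0,0],[0,0,0]]]'
python3 -m jog '[[-1,[-2,0,0],[0,0,0]],[-1,[-3,0,0],[0,0,0]],[-1,[-3,0,0],[0,0,0]],[-1,[-3,0,0],[0,0,0]],[-1,[-3,0,0],[0,0,0]],[-1,[-3,0,0],[0,0,0]],[-1,[-3,0,0],[0,0,0]],[-1,[-3,0,0],[0,0,0]],[-1,[-3,0,0],[0,0,0]],[-1,[-5,0,0],[0,0,0]],[-1,[-8,0,0],[0,0,0]],[-1,[-15,0,0],[0,0,0]],[-0.4,[-20,0,10],[0,0,0]],[-0.4,[-20,0,20],[0,0,0]],[-0.4,[0,0,20],[0,0,0]],[-0.4,[0,0,15],[0,0,0]],[-0.4,[0,0,0],[0,0,0]],[-0.4,[0,0,0],[0,0,0]]]'
python3 - <<'E'
from h import *
print(delta([.597,-.115,.165]))
from workcell import get_image
for n in("top","side"):
    i=get_image(n);pickle.dump(i,open(f"d_{n}.pkl","wb"));cv2.imwrite(f"pics/d_{n}.png",cv2.resize(i["pixels"][80:280,160:420,::-1],None,fx=3,fy=3))
E
```

```text
time_s: 5.73
eef_pos: [0.4334, -0.0552, 0.0648]
tcp_rot: [1.248, 1.182, -1.246]
contact_force: [-8.5, 2.9, 36.6]
opening: -0.0001
time_s: 7.23
eef_pos: [0.4292, -0.1201, 0.1575]
tcp_rot: [1.249, 1.184, -1.248]
contact_force: [0.3, -0.4, -0.6]
opening: 0.0254
R [[-0.0, 0.999, -0.053], [0.0, -0.053, -0.999], [-1.0, -0.0, -0.0]]
pos [ 0.4292 -0.1201  0.1575] t 7.2333 F [ 0.3 -0.4 -0.6]
[ -7.6 167.3 -14.1]
```

View pics/d_side.png

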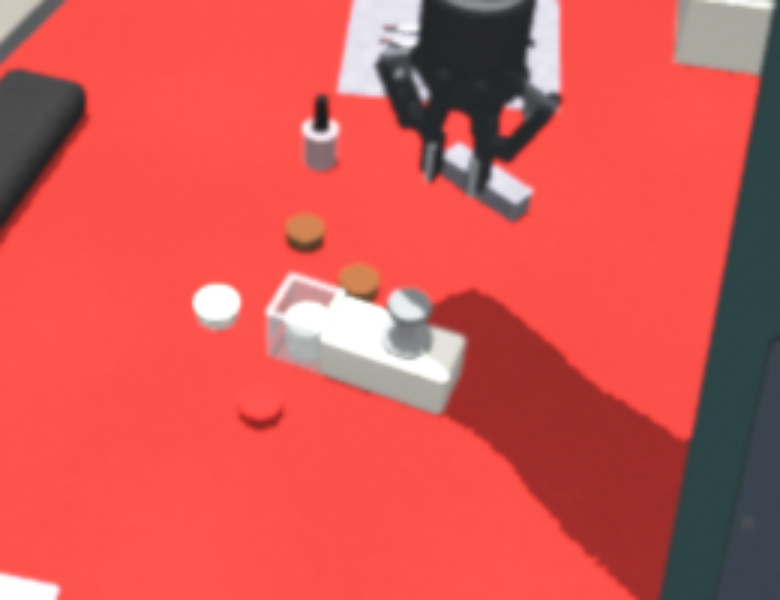

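View pics/d_top.png

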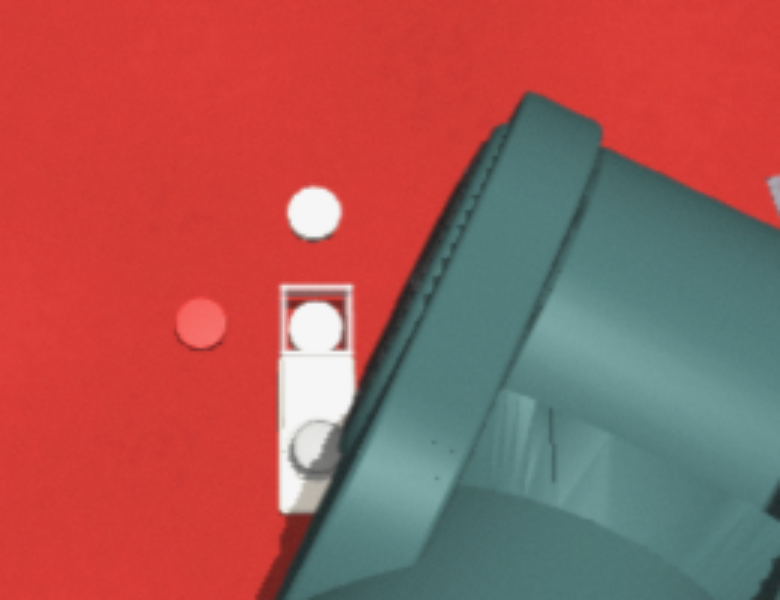

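The plunger is back up, one pot is at (314,212) in the top crop, and two are left in the well. Next I'll locate the ejected pot and check where the brown pot is relative to the approach.

```bash
python3 - <<'E'
from h import *
for n,(u0,u1,v0,v1) in (("top",(250,280,135,165)),("side",(215,245,165,195))):
    i=pickle.load(open(f"d_{n}.pkl","rb"));hsv=cv2.cvtColor(i["pixels"],cv2.COLOR_RGB2HSV)
    m=((hsv[...,1]<90)&(hsv[...,2]>110)).astype(np.uint8)
    w=np.zeros_like(m);w[v0:v1,u0:u1]=m[v0:v1,u0:u1]
    c=max(cv2.findContours(w,0,1)[0],key=cv2.contourArea);M=cv2.moments(c)
    uv=(M['m10']/M['m00'],M['m01']/M['m00']);print(n,cv2.contourArea(c),uv,ray(i,uv,.013),ray(i,uv,.010))
p=np.array([.597,-.055]);g=np.array([.6142,.2785])
E
```

```text
top 225.5 (264.21581670362156, 150.72653362897262) [ 0.59674624 -0.05281567  0.013     ] [ 0.59739337 -0.05288174  0.01      ]
side 168.0 (231.7628968253968, 181.55853174603175) [ 0.596976   -0.05310839  0.013     ] [ 0.59832302 -0.05553422  0.01      ]
```

The pot is at (0.597, -0.0535), and the pushing direction to the plate is within 0.1° of tool -z. I'll move to a point behind it and descend.

```bash
python3 -m jog '[[-0.4,[0,20,-4],[0,0,0]],[-0.4,[0,24,-4],[0,0,0]],[-0.4,[0,24,-4],[0,0,0]],[-0.4,[0,24,-4],[0,0,0]],[-0.4,[0,24,-4],[0,0,0]],[-0.4,[0,24,-4],[0,0,0]],[-0.4,[0,24,-3.4],[0,0,0]],[-0.4,[0,0,0],[0,0,0]],[-0.4,[20,0,0],[0,0,0]],[-0.4,[25,0,0],[0,0,0]],[-0.4,[25,0,0],[0,0,0]],[-0.4,[20,0,0],[0,0,0]],[-0.4,[15,0,0],[0,0,0]],[-0.4,[10,0,0],[0,0,0]],[-0.4,[0,0,0],[0,0,0]],[-0.4,[0,0,0],[0,0,0]]]'
python3 - <<'E'
from h import *
print(delta([.5945,-.1014,.003]))
from workcell import get_image
for n in("top","side"):
    i=get_image(n);pickle.dump(i,open(f"e_{n}.pkl","wb"));cv2.imwrite(f"pics/e_{n}.png",cv2.resize(i["pixels"][80:280,160:420,::-1],None,fx=3,fy=3))
E
```

```text
time_s: 8.67
eef_pos: [0.5944, -0.1006, 0.0425]
tcp_rot: [1.247, 1.185, -1.247]
contact_force: [-0.1, 0.7, 0.8]
opening: 0.0258
R [[-0.001, 0.999, -0.052], [0.0, -0.052, -0.999], [-1.0, -0.001, -0.0]]
pos [ 0.5944 -0.1006  0.0425] t 8.6667 F [-0.1  0.7  0.8]
[39.5  0.2  0.8]
```

View pics/e_side.png

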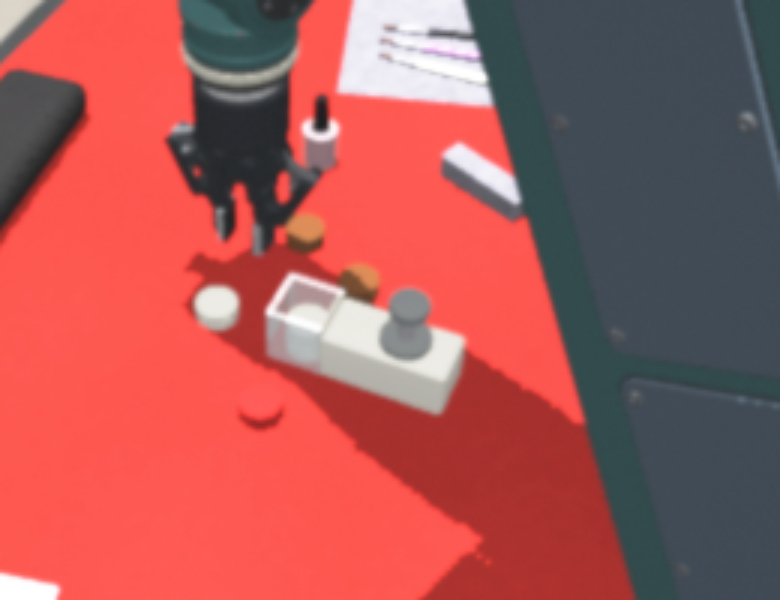

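The fingers straddle the push line at (225,235) and (262,245), behind the pot at (217,306). Next I'll descend.

```bash
python3 -m jog '[[-0.4,[10,0,0],[0,0,0]],[-0.4,[10,0,0],[0,0,0]],[-0.4,[8,0,0],[0,0,0]],[-0.4,[5,0,0],[0,0,0]],[-0.4,[3,0,0],[0,0,0]],[-0.4,[2,0,0],[0,0,0]],[-0.4,[0,0,0],[0,0,0]],[-0.4,[0,0,0],[0,0,0]]]'
python3 - <<'E'
from h import *
print(delta([.5945,-.1014,.003]))
from workcell import get_image
for n in("side",):
    i=get_image(n);pickle.dump(i,open(f"f_{n}.pkl","wb"));cv2.imwrite(f"pics/f_{n}.png",cv2.resize(i["pixels"][130:230,200:300,::-1],None,fx=6,fy=6,interpolation=cv2.INTER_CUBIC))
E
```

```text
time_s: 9.43
eef_pos: [0.5947, -0.1011, 0.0044]
tcp_rot: [1.247, 1.184, -1.247]
contact_force: [0.2, 0.4, -0.6]
opening: 0.025
R [[0.0, 0.999, -0.052], [-0.0, -0.052, -0.999], [-1.0, 0.0, 0.0]]
pos [ 0.5947 -0.1011  0.0044] t 9.4333 F [ 0.2  0.4 -0.6]
[ 1.4 -0.2  0.3]
```

View pics/f_side.png

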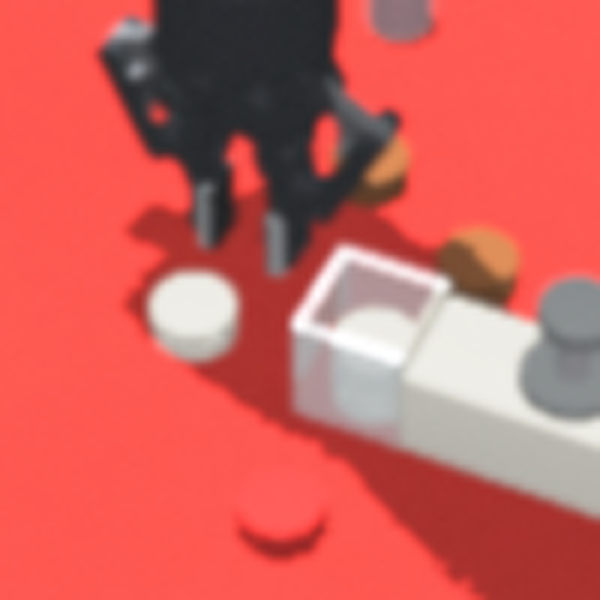

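The tips are close to the table, behind the pot at (193,312) and centred on it, and clear of the well. I'll start the push gently.

```bash
python3 -m jog '[[-0.4,[1,0,-4],[0,0,0]],[-0.4,[0,0,-5],[0,0,0]],[-0.4,[0,0,-5],[0,0,0]],[-0.4,[0,0,-5],[0,0,0]],[-0.4,[0,0,-4],[0,0,0]],[-0.4,[0,0,-4],[0,0,0]],[-0.4,[0,0,-4],[0,0,0]],[-0.4,[0,0,-5],[0,0,0]],[-0.4,[0,0,-6],[0,0,0]],[-0.4,[0,0,-6],[0,0,0]],[-0.4,[0,0,-6],[0,0,0]],[-0.4,[0,0,-6],[0,0,0]],[-0.4,[0,0,-5],[0,0,0]],[-0.4,[0,0,-3],[0,0,0]],[-0.4,[0,0,0],[0,0,0]]]'
python3 - <<'E'
from h import *
print(delta([.6125,.2547,.0035]))
from workcell import get_image
for n in("side",):
    i=get_image(n);pickle.dump(i,open(f"g_{n}.pkl","wb"));cv2.imwrite(f"pics/g_{n}.png",cv2.resize(i["pixels"][130:270,140:300,::-1],None,fx=4,fy=4,interpolation=cv2.INTER_CUBIC))
E
```

```text
time_s: 10.73
eef_pos: [0.5982, -0.0325, 0.0033]
tcp_rot: [1.247, 1.185, -1.247]
contact_force: [0.1, -0.2, 0.6]
opening: 0.0256
R [[-0.0, 0.999, -0.051], [0.0, -0.051, -0.999], [-1.0, -0.0, -0.0]]
pos [ 0.5982 -0.0325  0.0033] t 10.7333 F [ 0.1 -0.2  0.6]
[-2.000e-01 -4.000e-01 -2.875e+02]
```

View pics/g_side.png

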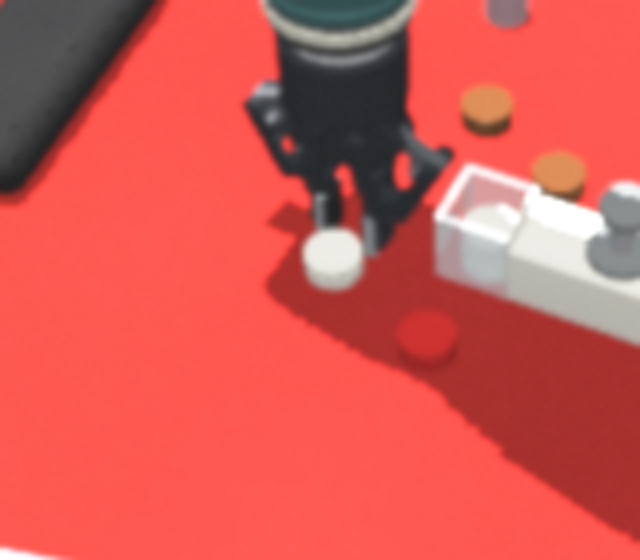

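The pot sits cradled at (333,258) and moves with the fingers. I'll continue, with 287 mm left, and stop short to check.

```bash
python3 -m jog '[[-0.4,[0,0,-3],[0,0,0]],[-0.4,[0,0,-6],[0,0,0]],[-0.4,[0,0,-8],[0,0,0]],[-0.4,[0,0,-9],[0,0,0]],[-0.4,[0,0,-9],[0,0,0]],[-0.4,[0,0,-9],[0,0,0]],[-0.4,[0,0,-9],[0,0,0]],[-0.4,[0,0,-9],[0,0,0]],[-0.4,[0,0,-9],[0,0,0]],[-0.4,[0,0,-9],[0,0,0]],[-0.4,[0,0,-9],[0,0,0]],[-0.4,[0,0,-9],[0,0,0]],[-0.4,[0,0,-9],[0,0,0]],[-0.4,[0,0,-9],[0,0,0]],[-0.4,[0,0,-9],[0,0,0]],[-0.4,[0,0,-9],[0,0,0]],[-0.4,[0,0,-8],[0,0,0]],[-0.4,[0,0,-6],[0,0,0]],[-0.4,[0,0,-3],[0,0,0]],[-0.4,[0,0,0],[0,0,0]]]'
python3 - <<'E'
from h import *
print(delta([.6125,.2547,.0035]))
from workcell import get_image
for n in("side",):
    i=get_image(n);pickle.dump(i,open(f"i_{n}.pkl","wb"));cv2.imwrite(f"pics/i_{n}.png",cv2.resize(i["pixels"][180:330,90:290,::-1],None,fx=4,fy=4,interpolation=cv2.INTER_CUBIC))
E
```

```text
time_s: 12.45
eef_pos: [0.606, 0.1182, 0.0033]
tcp_rot: [1.247, 1.184, -1.247]
contact_force: [-0.2, 0.4, 1.6]
opening: 0.0258
R [[0.0, 0.999, -0.051], [0.0, -0.051, -0.999], [-1.0, 0.0, -0.0]]
pos [0.606  0.1182 0.0033] t 12.45 F [-0.2  0.4  1.6]
[  -0.2   -0.5 -136.6]
```

View pics/i_side.png

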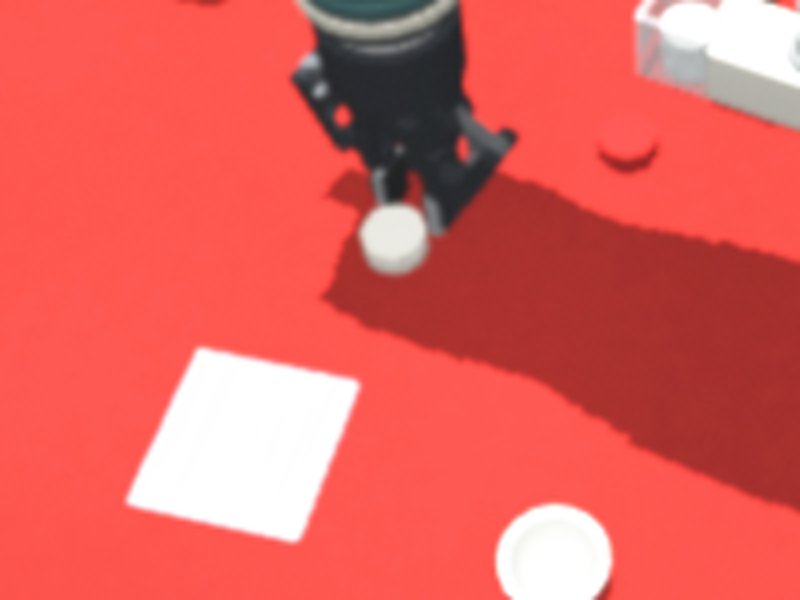

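The pot at (394,238) is still cradled, and the plate lies ahead with its near edge at about (280,365). I'll push most of the rest, slowing at the end.

```bash
python3 -m jog '[[-0.4,[0,0,-3],[0,0,0]],[-0.4,[0,0,-6],[0,0,0]],[-0.4,[0,0,-8],[0,0,0]],[-0.4,[0,0,-9],[0,0,0]],[-0.4,[0,0,-9],[0,0,0]],[-0.4,[0,0,-9],[0,0,0]],[-0.4,[0,0,-9],[0,0,0]],[-0.4,[0,0,-9],[0,0,0]],[-0.4,[0,0,-9],[0,0,0]],[-0.4,[0,0,-9],[0,0,0]],[-0.4,[0,0,-9],[0,0,0]],[-0.4,[0,0,-8],[0,0,0]],[-0.4,[0,0,-7],[0,0,0]],[-0.4,[0,0,-6],[0,0,0]],[-0.4,[0,0,-5],[0,0,0]],[-0.4,[0,0,-4],[0,0,0]],[-0.4,[0,0,-3],[0,0,0]],[-0.4,[0,0,-2],[0,0,0]],[-0.4,[0,0,-1],[0,0,0]],[-0.4,[0,0,0],[0,0,0]]]'
python3 - <<'E'
from h import *
print(delta([.6125,.2547,.0035]))
from workcell import get_image
for n in("side","top"):
    i=get_image(n);pickle.dump(i,open(f"j_{n}.pkl","wb"));c=i["pixels"][220:340,90:290] if n=="side" else i["pixels"][90:210,60:220]
    cv2.imwrite(f"pics/j_{n}.png",cv2.resize(c[:,:,::-1],None,fx=4,fy=4,interpolation=cv2.INTER_CUBIC))
E
```

```text
time_s: 14.17
eef_pos: [0.6125, 0.2425, 0.0033]
tcp_rot: [1.247, 1.184, -1.247]
contact_force: [-0.2, 0.1, 0.4]
opening: 0.0259
R [[0.0, 0.999, -0.052], [0.0, -0.052, -0.999], [-1.0, 0.0, -0.0]]
pos [0.6125 0.2425 0.0033] t 14.1667 F [-0.2  0.1  0.4]
[ -0.2  -0.7 -12.2]
```

View pics/j_side.png

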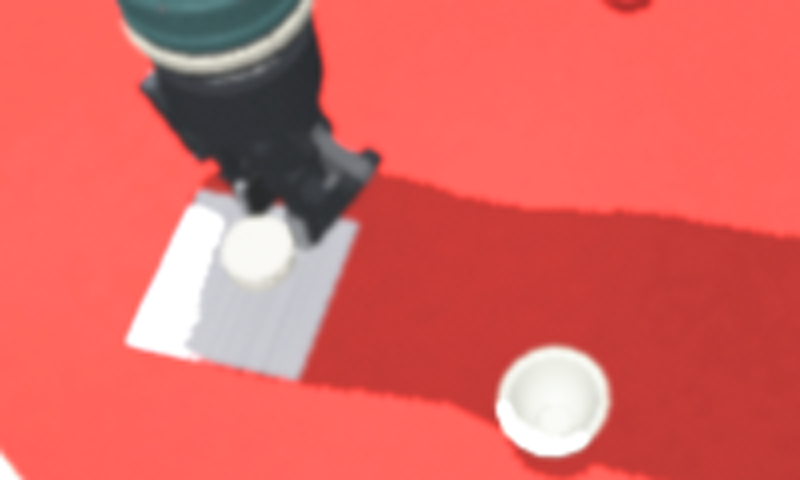

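View pics/j_top.png

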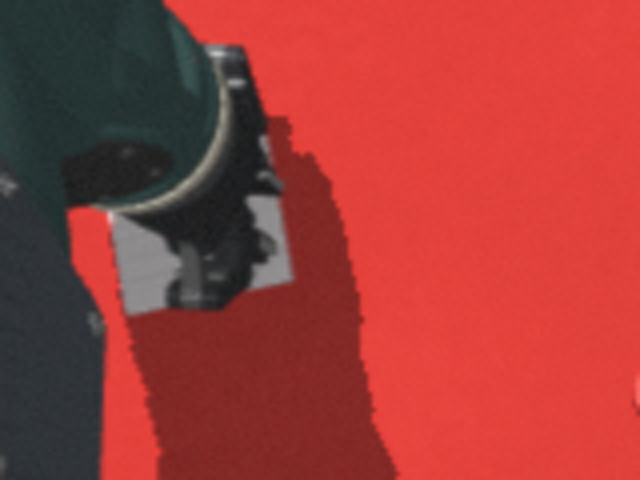

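```bash
python3 - <<'E'
from h import *
i=pickle.load(open("j_side.pkl","rb"));print(ray(i,(90+258/4-.4,220+247/4-.4),.0166))
E
python3 -m jog '[[-0.4,[0,0,-2],[0,0,0]],[-0.4,[0,0,-3],[0,0,0]],[-0.4,[0,0,-3],[0,0,0]],[-0.4,[0,0,-2],[0,0,0]],[-0.4,[0,0,-2],[0,0,0]],[-0.4,[0,0,-1],[0,0,0]],[-0.4,[0,0,0],[0,0,0]],[-0.4,[0,0,0],[0,0,0]]]'
python3 - <<'E'
from h import *
print(delta([.6125,.2547,.0035]))
from workcell import get_image
for n in("side",):
    i=get_image(n);pickle.dump(i,open(f"k_{n}.pkl","wb"));c=i["pixels"][220:340,90:290]
    cv2.imwrite(f"pics/k_{n}.png",cv2.resize(c[:,:,::-1],None,fx=4,fy=4,interpolation=cv2.INTER_CUBIC))
E
```

```text
[0.61256221 0.26531918 0.0166    ]
time_s: 14.93
eef_pos: [0.6131, 0.2555, 0.0033]
tcp_rot: [1.247, 1.184, -1.247]
contact_force: [-0.8, -0.4, -0.1]
opening: 0.0256
R [[-0.0, 0.999, -0.052], [-0.0, -0.052, -0.999], [-1.0, -0.0, 0.0]]
pos [0.6131 0.2555 0.0033] t 14.9333 F [-0.8 -0.4 -0.1]
[-0.2 -0.6  0.8]
```

View pics/k_side.png

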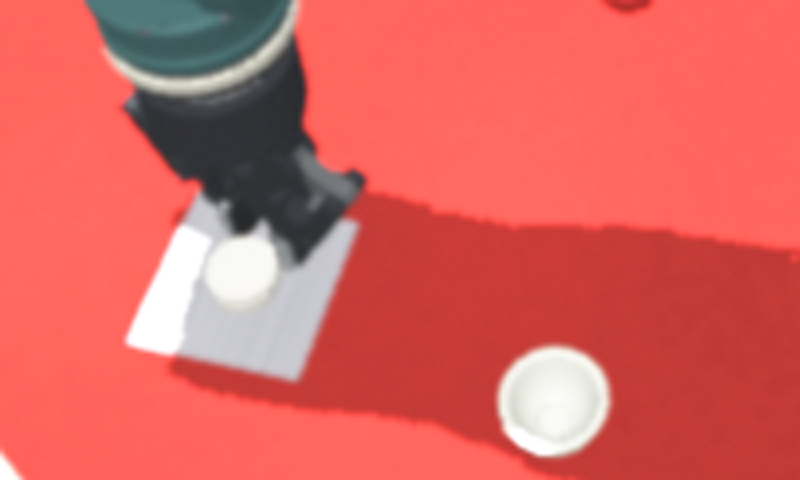

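The pot at (241,271) is near the middle of the plate. I'll back straight off, raise the tool and check.

```bash
python3 -m jog '[[-0.4,[0,0,3],[0,0,0]],[-0.4,[0,0,6],[0,0,0]],[-0.4,[0,0,10],[0,0,0]],[-0.4,[0,0,12],[0,0,0]],[-0.4,[0,0,12],[0,0,0]],[-0.4,[0,0,12],[0,0,0]],[-0.4,[-8,0,5],[0,0,0]],[-0.4,[-20,0,0],[0,0,0]],[-0.4,[-25,0,0],[0,0,0]],[-0.4,[-25,0,0],[0,0,0]],[-0.4,[-25,0,0],[0,0,0]],[-0.4,[-25,0,0],[0,0,0]],[-0.4,[-25,0,15],[0,0,0]],[-0.4,[-15,0,25],[0,0,0]],[-0.4,[0,0,25],[0,0,0]],[-0.4,[0,0,25],[0,0,0]],[-0.4,[0,0,20],[0,0,0]],[-0.4,[0,0,10],[0,0,0]],[-0.4,[0,0,0],[0,0,0]],[-0.4,[0,0,0],[0,0,0]]]'
python3 - <<'E'
from h import *
print(delta([.6125,.2547,.0035]))
from workcell import get_image
for n in("side","top"):
    i=get_image(n);pickle.dump(i,open(f"l_{n}.pkl","wb"))
    cv2.imwrite(f"pics/l_{n}.png",cv2.resize(i["pixels"][:,:,::-1],(800,600),interpolation=cv2.INTER_CUBIC))
E
```

```text
time_s: 16.65
eef_pos: [0.6038, 0.0756, 0.1716]
tcp_rot: [1.248, 1.184, -1.248]
contact_force: [1.0, 0.0, -0.3]
opening: 0.0253
R [[0.0, 0.999, -0.053], [0.0, -0.053, -0.999], [-1.0, 0.0, -0.0]]
pos [0.6038 0.0756 0.1716] t 16.65 F [ 1.   0.  -0.3]
[ 168.2   -0.8 -179.2]
```

View pics/l_side.png

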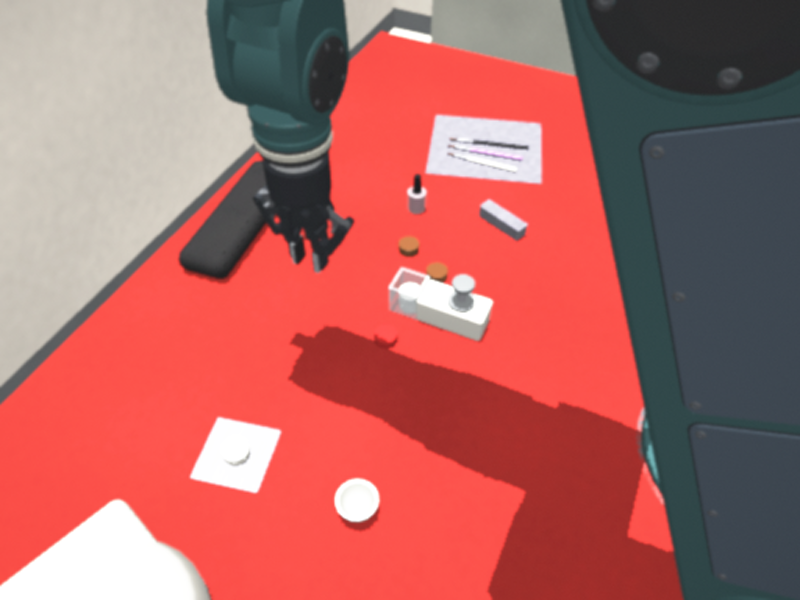

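View pics/l_top.png

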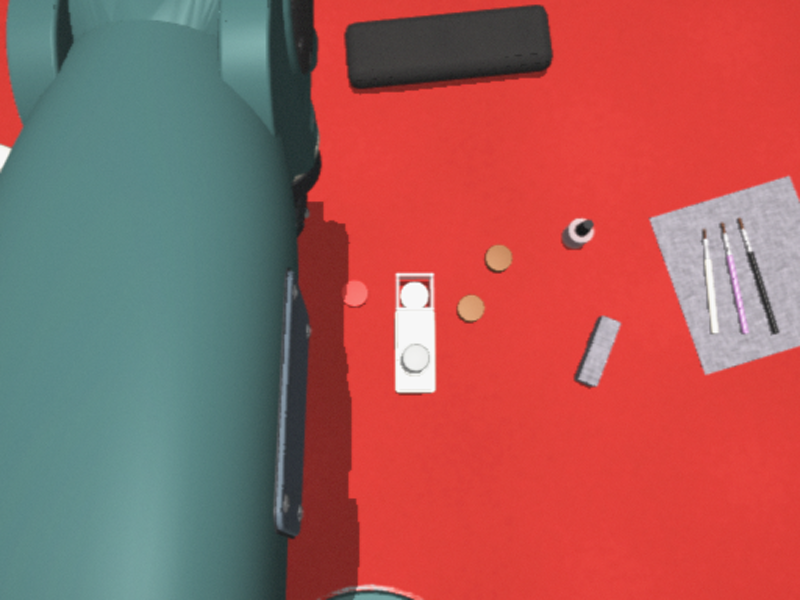

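The pot is at (236,453) in the side view, in the middle of the plate, whose centre is at about (235,454). The bottle, dish, buffer and look-alikes are where they started, the plunger is up, and two pots are in the well. I'll confirm numerically and hand in.

```bash
python3 - <<'E'
from h import *
i=pickle.load(open("l_side.pkl","rb"));print(ray(i,full((236,451)),.013))
a=pickle.load(open("im0.pkl","rb"))["side"]["pixels"].astype(int);b=i["pixels"].astype(int)
for n,(u,v) in dict(bottle=(417,195),buffer=(503,219),dish=(357,500),br=(408,245),red=(386,335)).items():
    u,v=full((u,v)).astype(int);print(n,np.abs(a-b)[v-14:v+14,u-14:u+14].mean().round(2))
from workcell import close_job
close_job()
E
```

```text
[0.61105339 0.28021438 0.013     ]
bottle 2.4
buffer 2.8
dish 1.23
br 2.24
red 13.37
the job is handed in; nothing more can be done
```

The job is done and handed in at about 17 s. I pressed the plunger once to its hard stop (peak reading about 37 N) and let it come back up. That ejected one pot, and the other two stayed in the well. I then pushed the pot along the table with the fingertips onto the palette plate, backed off and raised the arm clear.

- **Pot position:** it measures (0.611, 0.280) against the plate centre at (0.614, 0.278). That is about 4 mm off, well inside the roughly 27 mm allowed. Only the side camera could check this, because the arm blocked the plate in the top view.
- **Other objects:** the bottle, dish, buffer and the one brown look-alike I compared (the nearer the bottle) match the first side picture. In the top view both brown pots are where they started.
- **One check that disagreed:** the picture difference was larger at the red look-alike (13, against 1 to 3 for the others). The arm's shadow now falls across it, and its position in the top view has not changed.

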